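Index a filling carousel under the funnel and lock it with its pin

ROBOT

A 6-joint arm with a two-finger parallel gripper is mounted at the origin on the work surface. World frame = base frame: x ahead of the robot, y to its left, z up, the work surface at z = 0. Lengths are in m, angles in rad, forces in N, time in s.
With the tool pointing down it reaches from about 0.275 to 0.875 m from the base axis. Payload 12.5 kg.
Tool frame: the origin (TCP) lies between the finger pads; the fingertips stand 17 mm ahead of it and the grasp point (between the pads) lies 2 mm behind it; x points along the fingers, z is the direction in which the jaws open and shut, and the axes are right-handed (so a half turn about x gives the same grasp; the last joint's range is limited). The gripper opens to 85 mm and grips with 20 to 120 N. Pads are 22 mm wide; open, the fingers measure 114 mm over their backs; the gripper's body (76 mm by 85 mm) begins 54 mm behind the grasp point. The pads swing forward as they close: fully open they stand 13 mm farther back than shut.
Start: joints at [-1.373, 0.351, 1.652, -0, 1.139, -0.085], TCP at [0.153, -0.528, 0.248] pointing down, gripper open.
Joint ranges: [-2.75, 2.75], [-0.79, 2.1], [0.01, 2.65], [-1.57, 4.71], [0.07, 3.14], [-2.87, 2.87]. Speed limits (rad/s): [2.22, 2.22, 2.79, 3.14, 3.14, 3.14].

INTERFACE

Orientations are given as a unit quaternion [x, y, z, w].
In Python, from bench import arm, viewer, workorder gives the robot as it stands.
- The arm moves only by the tool servo_tool, never from a script. Its argument "increments" is a list of rows, each a list of 2 entries, a list of its own where there are three numbers: the shift along the tool's x, y, z as a fraction of full scale, then the turn, a rotation vector about the tool's x, y, z as a fraction of full scale. A call has exactly 8 rows; each row shifts and turns the commanded pose from where the row before left it, along the tool's axes as they then stand; what a row does not reach is not made up. Full scale, the value 1, is 2 cm for a shift and 4 degrees for a turn. A row lasts 1/8 s, in which the tool goes at most 62.5 mm and 10.7 degrees, less where a joint would pass 70% of its speed; a pose out of reach is approached as far as the arm can. A call with a number of a shift or a turn outside -1 to 1 is refused whole. A call with a gripper value outside its range is refused whole. "claw" is the closure, from -1 (fully open) to 1 (shut), set as the call begins (left out, the last holds). The fingers move at their own pace and stop on an object; "newtons" is the grip in N (left out, the last holds). Time passes only in rows, so rows that do not move let the fingers close, or fill a call up. It gives the time, the measured TCP pose, the force and the opening at its end, in the units of the state.
- arm.get_state(): the state, without advancing time (a new reading comes with each control period).
- viewer.grab_frame(name): name is "side" or "top"; returns the picture (480x640x3 uint8, red, green, blue); there is no depth.
- viewer.camera_info(name): a dict with "mtx" (3x3 intrinsics, pixels), "k1" (the pictures are not rectified: a ray, as slopes to the right and down, at radius r is drawn at 1 + k1 r^2 times it, then the intrinsics apply), "rvec" (rotation vector, rad) and "tvec" (3), from world to camera coordinates, as OpenCV has them. Camera axes: x right, y down, z forward; pixel columns grow to the right and rows downward; lengths in m; the calibration is good to about 2 mm. A picture is of the moment at which its call begins. camera_info takes no time and is no camera call.
- workorder.finish_job(): hands the job in, once; it reports no verdict.
The state is a dict: "t": time; "joint_positions": joint angles; "joint_vel": joint speeds; "joint_efforts": joint torques, N m; "tcp_pos": TCP position; "ee_rot": TCP orientation; "force": force on the tool from outside, world axes, zero at the start; "ft_torque": the same for the moment, N m; "gripper_width": finger opening in m.
Only numpy, scipy, OpenCV 4.12 (cv2) and the standard library are available. Lean on these libraries where they do the work, as an engineer would, in place of code of your own. Each camera call takes 0.05 s, during which the arm holds its last target.

TASK

Push the carousel round by its finger posts until the open beaker stands under the funnel, and lock it there with the index pin: move the pin from its parking block to the guide and bring the carousel on until the pin has dropped fully home in the ring's notch. Turn it gently, without leaning on it once the pin has locked it, leave the beaker and the capped jars standing in their pockets, and do not disturb the other things on the bench.

Things in the scene. Friction and masses are not known exactly. Their poses are not given: they have to be found in the camera images.
- station: Fixed filling station on a round grey base plate 416 mm across, 10 mm thick. Origin: on the bench, on the carousel's vertical axis; z up. Counter-clockwise from its own x axis, seen from above: funnel and index mark at +30 degrees, pin guide at -90, parking block at -120. A square steel upright 250 mm high stands 193 mm out behind the funnel; the funnel's top is 100 mm across, 258 mm above the bench.
- funnel_tip (a point): Lower end of the funnel's spout, 80 mm from the carousel's axis, 150 mm above the bench. The beaker has to stand beneath it.
- index_mark (a point): Point at the rim of the index ring's top face, at the fixed pointer plate in line with the funnel. The steel index ring is 340 mm across, 30 to 42 mm above the bench, clamped under the carousel's deck, with an open notch 11.5 mm wide for each pocket. It is hand-set: all notches lie up to 2.5 degrees (7 mm) to either side of the pockets' centre lines, by an unknown amount to be found by feel.
- guide (a point): Centre of the top mouth of the pin guide: aluminium block 36 mm wide, reaching from 143 to 187 mm out, over the index ring. Its upright bore, 158 mm from the axis, is 11.5 mm wide and runs from 80 mm (this point) down to 50 mm above the bench; the ring's top is at 42 mm. A pin let go in the guide rides on the ring and drops as a notch comes under it; that locks the carousel.
- park (a point): Centre of the top mouth of the bore in the parking block (30 mm square, top 62 mm above the bench, 190 mm from the axis) where the pin stands at the start, its knob resting on the block.
- carousel: Carousel, turns freely and endlessly both ways on the station's axis; stays where left. Origin on the axis at bench height, z up. Aluminium deck 284 mm across, top 46 mm above the bench. Pockets on an 80 mm radius at 0, 60, 120, 180, 240, 300 degrees from its own x axis (counter-clockwise), each a collar 64 mm across, 18 mm high. A hub 44 mm across rises to 92 mm above the bench.
- post (a point): One of the six upright steel finger posts of the carousel, half-way up. They are 14 mm thick, on a 128 mm radius midway between the pockets (30, 90, 150 ... degrees from the carousel's x axis; this one at 30), and reach from the deck (46 mm) to 110 mm above the bench. The bearing's drag takes about 2 N at a post to overcome. Once the pin has dropped, pushing further only loads the pin.
- pin: Index pin, upright, 80 mm long, about 85 g: steel shank 10 mm thick, 48 mm long, with a 3 mm taper at the foot, and a black knob above it. Origin: centre of the foot; z points up to the knob. Fully home, the knob rests on the guide's top and the foot is 32 mm above the bench, 10 mm below the ring's top. Riding on the ring, its foot is at 42 mm. It takes slow pushing (about 10 mm/s) to let it drop in.
- pin_knob (a point): Grip point of the pin: middle of its knob, 23 mm across and 32 mm high; 64 mm above the foot, 16 mm above the knob's underside.
- beaker_center (a point): The open beaker, the only vessel without a cap: white plastic, 55 mm across, 80 mm high, in one of the carousel's pockets with about 2 mm of play. Point on its axis, half-way up; z up.
- capped_a: Capped jar, white with a black cap, 53 mm across, 84 mm high, in a pocket of the carousel. Origin: centre of its underside.
- capped_b: Second capped jar, the same, in another pocket.
- capped_c: Third capped jar, the same, in another pocket.
- spray_bottle: Bystander: spray bottle on the bench, 66 mm across, 200 mm high. Origin: centre of its underside.
- roll_on: Bystander: small capped bottle on the bench, 44 mm across, 122 mm high. Origin: centre of its underside.
- hoop: Bystander: empty black specimen hoop flat on the bench, 156 mm across, 14 mm high, a clamp at one side. Origin: centre of its underside.
- spatula: Bystander: grey-handled spatula 190 mm long, flat on the bench.
Things that resemble listed ones, but are neither listed nor needed, are in the scene too. Leave any pink look-alike of the part that bears beaker_center alone.

How it is judged:
By the outcome, as a careful person would: the job done as asked, in the order asked, and still so for the second after the job is handed in, with the robot touching nothing.
It also fails if it takes over 61 s, if anything falls off the work surface, if the arm or the gripper's body presses on something with over 40 N, if the wrist force passes 120 N, or if a joint passes its speed limit or range.

## Working session

There is one attempt and no reset: what is moved stays moved. The work goes in short steps, Python scripts to look and compute and a tool call to move; the robot and the scene stay as the last step left them, time stands still between calls to the robot, and variables do not carry over. Pictures are saved under pics/ and viewed, and the job is handed in when it is done.

Besides the shell and the picture viewer there is one more tool, called after "Emit:" by a JSON object that holds its "method" and its "body", one argument or row to a line. servo_tool: Moves the arm, as the interface text tells. Shift numbers are shares of 2 cm and turn numbers shares of 4 degrees, none past 1 either way. Its arguments: {"type":"object","properties":{"increments":{"type":"array"},"claw":{"type":"number"},"newtons":{"type":"number"}},"required":["increments"]}

```bash
mkdir -p pics; ls; python3 - <<'E'
from bench import arm, viewer, workorder
import cv2
for n in("side","top"):
    i=viewer.camera_info(n); print(n,i)
    cv2.imwrite(f"pics/{n}0.png",viewer.grab_frame(n)[:,:,::-1])
print(arm.get_state())
E
```

```text
pics
side {'mtx': array([[574.31350769,   0.        , 325.90778739],
       [  0.        , 574.31350769, 238.53156134],
       [  0.        ,   0.        ,   1.        ]]), 'k1': -0.006589592622416874, 'rvec': array([ 0.28305437, -2.75003313,  1.27657199]), 'tvec': array([0.53821889, 0.140706  , 1.26702392])}
top {'mtx': array([[593.95879252,   0.        , 324.13002962],
       [  0.        , 593.95879252, 247.738412  ],
       [  0.        ,   0.        ,   1.        ]]), 'k1': -0.01903562543784413, 'rvec': array([ 2.18308299, -2.19768319,  0.06365985]), 'tvec': array([0.00392404, 0.51806625, 1.63036084])}
{'t': 0.1, 'joint_positions': array([-1.37261673e+00,  3.51154872e-01,  1.65232448e+00,  3.74394489e-05,
        1.13910969e+00, -8.45916477e-02]), 'joint_vel': array([-2.89320500e-04, -2.26539717e-03, -2.30413537e-03, -3.55341903e-04,
        1.49102602e-04, -8.03514131e-05]), 'joint_efforts': array([ 6.40547332e-04, -5.06833756e+01, -2.91875857e+01, -1.02538186e-04,
        2.63385962e-03,  1.81752533e-07]), 'tcp_pos': array([ 0.15344454, -0.5278855 ,  0.24784084]), 'ee_rot': array([ 0.42480123,  0.5657198 , -0.42431418,  0.56521014]), 'force': array([-1.17365677, -0.09407622, -0.28214687]), 'ft_torque': array([ 0.03041808, -0.04390946,  0.02864547]), 'gripper_width': 0.08523515761819538}
```

View pics/top0.png

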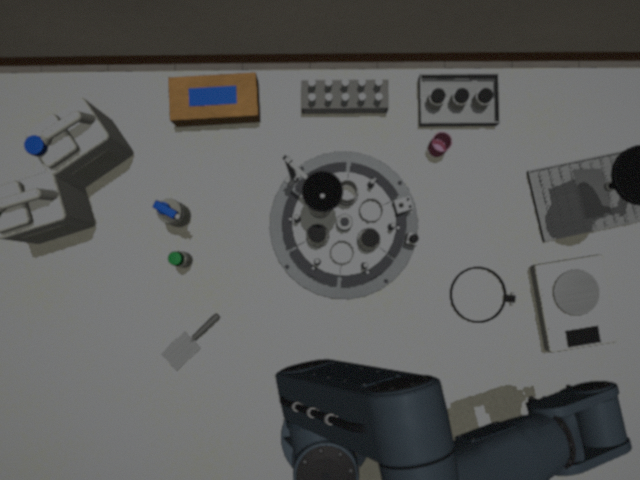

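View pics/side0.png

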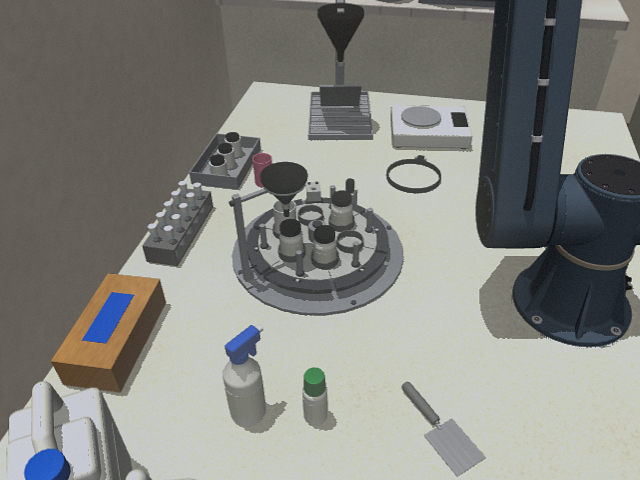

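The top view shows the carousel at about px (344,222), the guide at (402,206), the parked pin at (412,240) and the funnel at (322,190). I'll zoom in.

```bash
cat > h.py <<'E'
import numpy as np, cv2
from bench import arm, viewer, workorder
def cam(n):
    i=viewer.camera_info(n); R=cv2.Rodrigues(i["rvec"])[0]; return i["mtx"],i["k1"],R,np.array(i["tvec"]).ravel()
def proj(n,P):
    K,k,R,t=cam(n); c=np.atleast_2d(P)@R.T+t; s=c[:,:2]/c[:,2:]; r2=(s**2).sum(1,keepdims=True)
    return (s*(1+k*r2))@K[:2,:2].T+K[:2,2]
def ray(n,uv):
    K,k,R,t=cam(n)
    s=cv2.undistortPoints(np.array(uv,float).reshape(-1,1,2),K,np.array([k,0,0,0,0.])).reshape(-1,2)
    d=np.c_[s,np.ones(len(s))]@R; return -R.T@t,d
def plane(n,uv,z):
    o,d=ray(n,uv); return o+d*((z-o[2])/d[:,2])[:,None]
def tri(u1,u2):
    A=[];b=[]
    for n,u in(("top",u1),("side",u2)):
        o,d=ray(n,[u]); d=d[0]/np.linalg.norm(d[0]); M=np.eye(3)-np.outer(d,d); A.append(M); b.append(M@o)
    return np.linalg.lstsq(np.vstack(A),np.hstack(b),rcond=None)[0]
def crop(f,img,x0,y0,w,h,s):
    c=cv2.resize(img[y0:y0+h,x0:x0+w],None,fx=s,fy=s,interpolation=cv2.INTER_CUBIC); cv2.imwrite(f,c)
E
python3 - <<'E'
from h import *
t=cv2.imread("pics/top0.png"); s=cv2.imread("pics/side0.png")
crop("pics/tc0.png",cv2.convertScaleAbs(t,alpha=1.5),264,142,160,160,3.7)
crop("pics/sc0.png",s,222,155,190,160,3.7)
E
```

```text
(no output)
```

View pics/tc0.png

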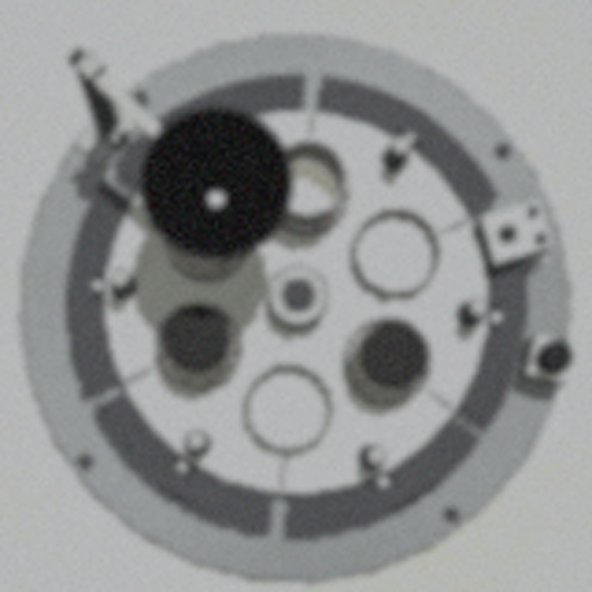

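View pics/sc0.png

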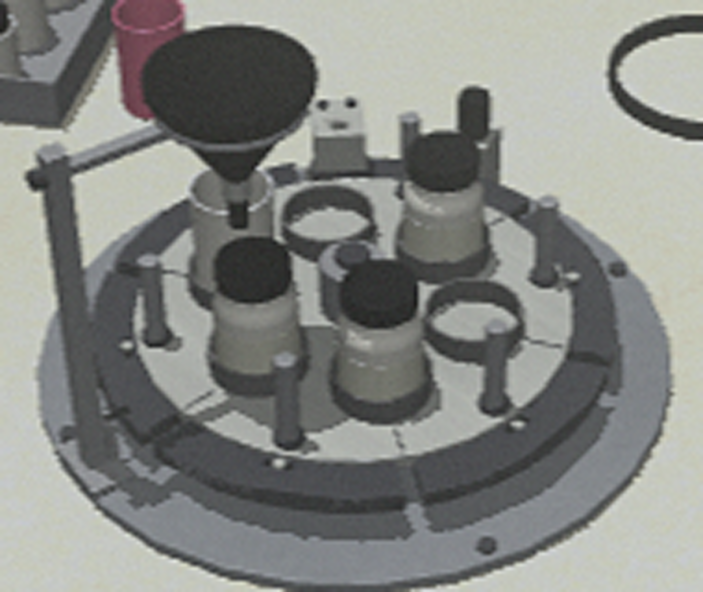

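```bash
python3 - <<'E'
from h import *
c=lambda x,y:(264+(x+.5)/3.7-.5,142+(y+.5)/3.7-.5)
hub=plane("top",[c(298,295)],.092)[0]
print("hub",hub)
# base plate edge hand points
E=[c(22,290),c(571,310),c(298,34),c(298,581),c(105,492),c(480,492),c(488,107)]
P=plane("top",E,.01)[:,:2]
A=np.c_[2*P,np.ones(len(P))]; s=np.linalg.lstsq(A,(P**2).sum(1),rcond=None)[0]; C=s[:2]; print("base",C,np.sqrt(s[2]+C@C))
for C0,nm in((C,"base"),(hub[:2],"hub")):
  print(nm)
  def an(x,y,z,l):
    p=plane("top",[c(x,y)],z)[0][:2]; d=p-C0; print(l,p.round(4),"r",np.linalg.norm(d).round(4),"ang",np.degrees(np.arctan2(d[1],d[0])).round(1))
  an(508,234,.08,"guide"); an(554,357,.094,"knobtop"); an(217,182,.258,"funnel")
  an(398,162,.08,"post?");
  for q in((312,90),(98,400),(279,518),(475,432)): an(*q,.042,"notch")
  for q in((395,253),(288,410)): an(*q,.064,"collar")
  an(394,354,.084+.046,"jar");an(197,337,.13,"jar");an(311,181,.126,"beaker")
E
```

```text
hub [ 0.58313572 -0.053191    0.092     ]
base [ 0.58737467 -0.0541653 ] 0.20539288840745915
base
guide [ 0.6277 -0.2057] r 0.1568 ang -75.1
knobtop [ 0.5373 -0.2355] r 0.1881 ang -105.4
funnel [0.6391 0.0036] r 0.0776 ang 48.2
post? [ 0.6806 -0.1268] r 0.1182 ang -37.9
notch [ 0.7413 -0.0666] r 0.1544 ang -4.6
notch [0.5116 0.0932] r 0.1657 ang 117.2
notch [ 0.424  -0.0395] r 0.1641 ang 174.9
notch [ 0.4862 -0.1842] r 0.1648 ang -127.9
collar [ 0.6164 -0.1251] r 0.0767 ang -67.8
collar [ 0.5022 -0.0461] r 0.0856 ang 174.6
jar [ 0.5374 -0.1185] r 0.0815 ang -127.8
jar [0.5502 0.0188] r 0.0819 ang 117.0
beaker [ 0.66   -0.0619] r 0.073 ang -6.1
hub
guide [ 0.6277 -0.2057] r 0.1589 ang -73.7
knobtop [ 0.5373 -0.2355] r 0.188 ang -104.1
funnel [0.6391 0.0036] r 0.0797 ang 45.4
post? [ 0.6806 -0.1268] r 0.1222 ang -37.1
notch [ 0.7413 -0.0666] r 0.1587 ang -4.8
notch [0.5116 0.0932] r 0.1629 ang 116.0
notch [ 0.424  -0.0395] r 0.1598 ang 175.1
notch [ 0.4862 -0.1842] r 0.163 ang -126.5
collar [ 0.6164 -0.1251] r 0.0793 ang -65.2
collar [ 0.5022 -0.0461] r 0.0812 ang 175.0
jar [ 0.5374 -0.1185] r 0.0798 ang -125.0
jar [0.5502 0.0188] r 0.0791 ang 114.6
beaker [ 0.66   -0.0619] r 0.0774 ang -6.5
```

```bash
python3 - <<'E'
from h import *
t=cv2.imread("pics/top0.png"); s=cv2.imread("pics/side0.png")
a=cv2.resize(cv2.convertScaleAbs(t,alpha=1.5)[190:260,385:430],None,fx=8,fy=8,interpolation=cv2.INTER_CUBIC)
b=cv2.resize(s[170:240,295:365],None,fx=8,fy=8,interpolation=cv2.INTER_CUBIC)[:560]
im=np.hstack([a[:560,:240+120],b[:, :430]]); cv2.imwrite("pics/z0.png",im); print(im.shape)
from scipy.spatial.transform import Rotation as R
st=arm.get_state(); M=R.from_quat(st["ee_rot"]).as_matrix(); print(M.round(3))
print(plane("top",[(0,0)],0)[0], (lambda o:o)(ray("top",[(0,0)])[0]),ray("side",[(0,0)])[0])
E
```

```text
(560, 790, 3)
[[-0.     0.96   0.279]
 [ 0.001  0.279 -0.96 ]
 [-1.     0.    -0.001]]
[1.24462876 0.93518078 0.        ] [ 0.41997407 -0.00172105  1.65834355] [0.33552006 0.96878998 0.92935443]
```

View pics/z0.png

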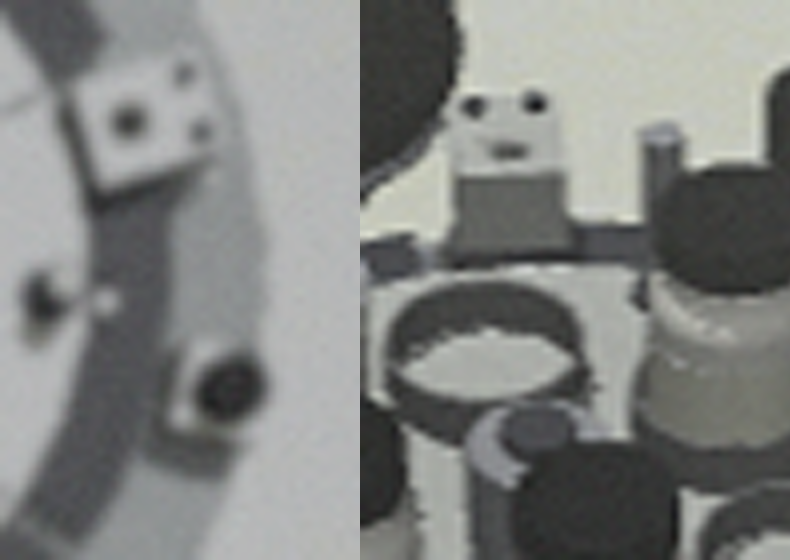

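```bash
cat > fit.py <<'E'
from h import *
from scipy.optimize import least_squares
a=lambda x,y:(385+(x+.5)/8-.5,190+(y+.5)/8-.5)
b=lambda x,y:(295+(x-360+.5)/8-.5,170+(y+.5)/8-.5)
c=lambda x,y:(264+(x+.5)/3.7-.5,142+(y+.5)/3.7-.5)
d=lambda x,y:(222+(x+.5)/3.7-.5,155+(y+.5)/3.7-.5)
print("guide tri",tri(a(127,121),b(510,150)))
print("knob tri",tri(a(232,385),d(474,96)))
print("hub tri",tri(c(298,295),d(354,256)))
print("funnel tri",tri(c(217,182),d(232,82)))
obs=[("top",158,-90,.08,a(127,121)),("side",158,-90,.08,b(510,150)),("top",190,-120,.094,a(232,385)),("side",190,-120,.094,d(474,96)),
("top",80,30,.258,c(217,182)),("top",0,0,.092,c(298,295)),("side",0,0,.092,d(354,256))]
def f(p,full=0):
    r=[]
    for n,R,A,z,u in obs:
        w=np.radians(A)+p[2]; q=proj(n,[p[0]+R/1e3*np.cos(w),p[1]+R/1e3*np.sin(w),z])[0]; r+=list(q-u)
    return np.array(r)
s=least_squares(f,[.583,-.053,.28],loss="soft_l1"); x=s.x
print(x,np.degrees(x[2]));print(f(x).reshape(-1,2).round(2))
for nm,R,A in(("guide",.158,-90),("park",.19,-120),("tip",.08,30)):
    w=np.radians(A)+x[2]; print(nm,x[0]+R*np.cos(w),x[1]+R*np.sin(w))
E
python3 fit.py
```

```text
guide tri [ 0.62718704 -0.20471839  0.07908129]
knob tri [ 0.537787   -0.23616951  0.09369934]
hub tri [ 0.58247593 -0.05347708  0.08823376]
funnel tri [0.63842038 0.00331349 0.25084683]
[ 0.5829516  -0.05251312  0.28129436] 16.116979813375444
[[-0.04  0.51]
 [-0.34 -0.23]
 [ 0.35  0.39]
 [-0.03 -0.27]
 [-0.63  0.29]
 [-0.26  0.07]
 [-0.77 -1.08]]
guide 0.626812305509729 -0.20430323028709735
park 0.537362937061628 -0.23696276551064516
tip 0.6384066655983012 0.005147410232659792
```

Emit:
{"method": "servo_tool", "body": {
  "increments": [
    [[0.2, 0.94, -0.36], [0, 0, 0]],
    [[0.2, 0.94, -0.36], [0, 0, 0]],
    [[0.2, 0.94, -0.36], [0, 0, 0]],
    [[0.2, 0.94, -0.36], [0, 0, 0]],
    [[0.2, 0.94, -0.36], [0, 0, 0]],
    [[0.2, 0.94, -0.36], [0, 0, 0]],
    [[0.2, 0.94, -0.36], [0, 0, 0]],
    [[0.2, 0.94, -0.36], [0, 0, 0]]
  ],
  "claw": -0.2,
  "newtons": 30
}}

```text
t: 1.1
tcp_pos: [0.283, -0.4299, 0.2161]
ee_rot: [0.424, 0.565, -0.424, 0.566]
force: [0.7, -0.7, -0.6]
gripper_width: 0.0511
```

Emit:
{"method": "servo_tool", "body": {
  "increments": [
    [[0.2, 0.94, -0.36], [0, 0, 0]],
    [[0.2, 0.94, -0.36], [0, 0, 0]],
    [[0.2, 0.94, -0.36], [0, 0, 0]],
    [[0.2, 0.94, -0.36], [0, 0, 0]],
    [[0.2, 0.94, -0.36], [0, 0, 0]],
    [[0.2, 0.94, -0.36], [0, 0, 0]],
    [[0.2, 0.94, -0.36], [0, 0, 0]],
    [[0.2, 0.94, -0.36], [0, 0, 0]]
  ]
}}

```text
t: 2.1
tcp_pos: [0.4111, -0.3324, 0.184]
ee_rot: [0.424, 0.566, -0.424, 0.566]
force: [0.5, -0.3, -0.3]
gripper_width: 0.0513
```

Emit:
{"method": "servo_tool", "body": {
  "increments": [
    [[0.2, 0.93, -0.35], [0, 0, 0]],
    [[0.2, 0.93, -0.35], [0, 0, 0]],
    [[0.2, 0.93, -0.36], [0, 0, 0]],
    [[0.2, 0.93, -0.36], [0, 0, 0]],
    [[0.2, 0.93, -0.36], [0, 0, 0]],
    [[0.2, 0.93, -0.36], [0, 0, 0]],
    [[0.2, 0.93, -0.35], [0, 0, 0]],
    [[0.2, 0.9, -0.35], [0, 0, 0]]
  ]
}}

```text
t: 3.1
tcp_pos: [0.5377, -0.2369, 0.152]
ee_rot: [0.425, 0.565, -0.425, 0.565]
force: [0.1, 0.7, 0.7]
gripper_width: 0.0513
```

```bash
python3 - <<'E'
from h import *
s=viewer.grab_frame("side")[:,:,::-1]
crop("pics/s1.png",s,222,100,200,180,3.2)
print(arm.get_state()["tcp_pos"])
E
```

```text
[ 0.53886662 -0.23563733  0.1515768 ]
```

View pics/s1.png

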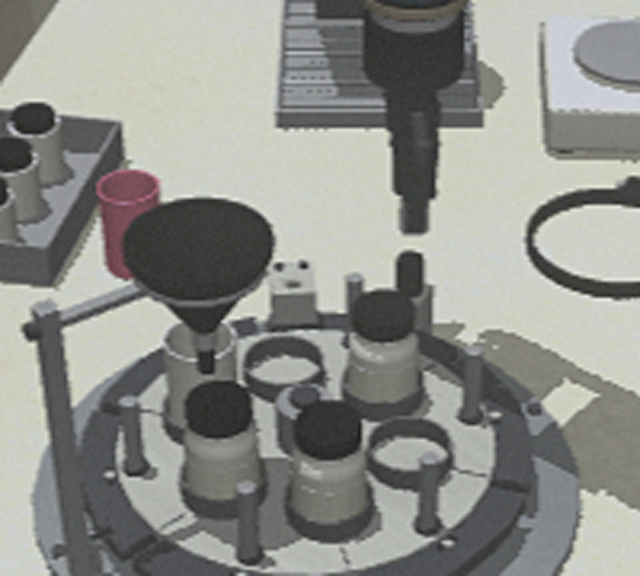

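The fingers hang straight above the knob (crop px 410,250). Next I descend and grip it.

Emit:
{"method": "servo_tool", "body": {
  "increments": [
    [[0.6, -0.08, 0.03], [0, 0, 0]],
    [[0.6, 0, 0], [0, 0, 0]],
    [[0.6, 0, 0], [0, 0, 0]],
    [[0.6, 0, 0], [0, 0, 0]],
    [[0.6, 0, 0], [0, 0, 0]],
    [[0.4, 0, 0], [0, 0, 0]],
    [[0.1, 0, 0], [0, 0, 0]],
    [[0, 0, 0], [0, 0, 0]]
  ]
}}

```text
t: 4.15
tcp_pos: [0.5354, -0.2387, 0.0824]
ee_rot: [0.425, 0.565, -0.425, 0.566]
force: [1.2, 0.7, 0.7]
gripper_width: 0.0512
```

Emit:
{"method": "servo_tool", "body": {
  "increments": [
    [[0, 0, 0], [0, 0, 0]],
    [[0, 0, 0], [0, 0, 0]],
    [[0, 0, 0], [0, 0, 0]],
    [[0, 0, 0], [0, 0, 0]],
    [[0, 0, 0], [0, 0, 0]],
    [[0, 0, 0], [0, 0, 0]],
    [[0, 0, 0], [0, 0, 0]],
    [[0, 0, 0], [0, 0, 0]]
  ],
  "claw": 1,
  "newtons": 30
}}

```text
t: 5.15
tcp_pos: [0.5355, -0.2388, 0.0828]
ee_rot: [0.425, 0.565, -0.424, 0.566]
force: [-0.7, 0.8, 5.8]
gripper_width: 0.022
```

```bash
python3 - <<'E'
from h import *
s=viewer.grab_frame("side")[:,:,::-1]
crop("pics/s2.png",s,262,110,160,130,4)
st=arm.get_state();print(st["tcp_pos"],st["force"],st["ft_torque"],st["gripper_width"])
E
```

```text
[ 0.53548978 -0.23877795  0.08273349] [-0.70029741  0.8270113   5.60705969] [0.1783633  0.20491439 0.04487281] 0.021889205055986245
```

View pics/s2.png

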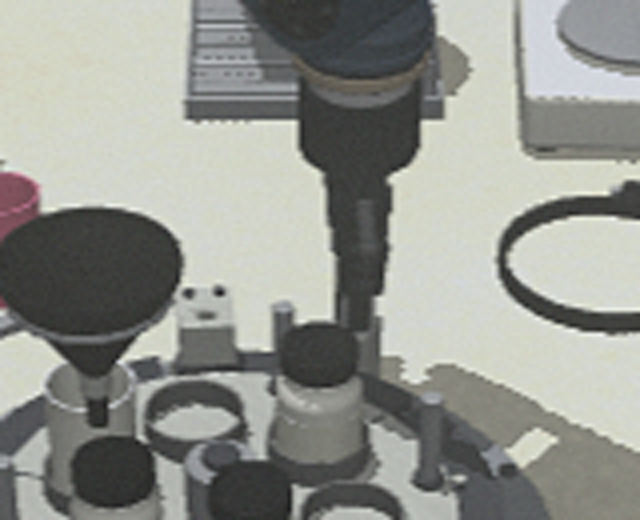

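Emit:
{"method": "servo_tool", "body": {
  "increments": [
    [[-0.9, 0, 0], [0, 0, 0]],
    [[-0.95, 0, 0], [0, 0, 0]],
    [[-0.95, 0, 0], [0, 0, 0]],
    [[-0.95, 0, 0], [0, 0, 0]],
    [[0, 0.5, -0.04], [0, 0, 0]],
    [[0, 0.6, -0.04], [0, 0, 0]],
    [[0, 0.6, -0.04], [0, 0, 0]],
    [[0, 0.6, -0.04], [0, 0, 0]]
  ]
}}

```text
t: 6.2
tcp_pos: [0.5793, -0.2222, 0.1566]
ee_rot: [0.424, 0.566, -0.425, 0.565]
force: [-0.4, -0.1, -0.6]
gripper_width: 0.0222
```

Emit:
{"method": "servo_tool", "body": {
  "increments": [
    [[0, 0.6, -0.04], [0, 0, 0]],
    [[0, 0.6, -0.04], [0, 0, 0]],
    [[0, 0.6, -0.04], [0, 0, 0]],
    [[0, 0.45, -0.04], [0, 0, 0]],
    [[0, 0.2, 0], [0, 0, 0]],
    [[0, 0, 0], [0, 0, 0]],
    [[0, 0, 0], [0, 0, 0]],
    [[0, 0, 0], [0, 0, 0]]
  ]
}}

```text
t: 7.2
tcp_pos: [0.6245, -0.2062, 0.1573]
ee_rot: [0.425, 0.565, -0.425, 0.565]
force: [0.7, 0.7, -0.5]
gripper_width: 0.0223
```

```bash
python3 - <<'E'
from h import *
s=viewer.grab_frame("side")[:,:,::-1]
cv2.imwrite("pics/s3raw.png",s)
t=viewer.grab_frame("top")[:,:,::-1]
cv2.imwrite("pics/t3raw.png",t)
crop("pics/s3.png",s,290,130,80,80,7)
crop("pics/t3.png",cv2.convertScaleAbs(t,alpha=1.5),340,170,100,80,6)
st=arm.get_state();print(st["t"],st["tcp_pos"],st["force"],st["ft_torque"],st["gripper_width"])
E
```

```text
7.3 [ 0.62461174 -0.20614246  0.15734102] [-2.34102425e-01 -2.29354016e-05 -1.08650787e+00] [-0.01161072 -0.02383697  0.02678844] 0.021653849959099716
```

View pics/s3.png

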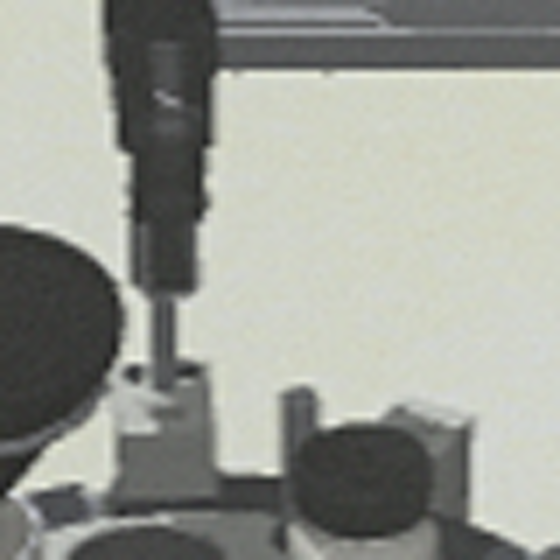

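View pics/t3.png

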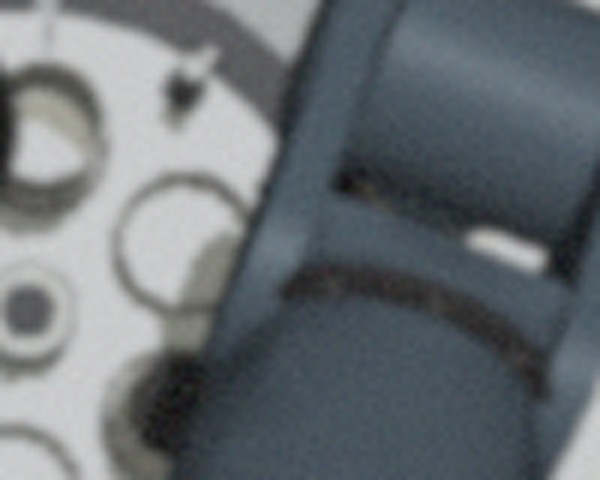

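```bash
python3 - <<'E'
from h import *
G=np.array([.62719,-.20472,.08])
for z in(.08,.0887,.1,.11): print(z,proj("side",[G[0],G[1],z])[0], proj("side",[G[0]+.00096,G[1]+.00028,z])[0])
s=cv2.cvtColor(cv2.imread("pics/s3raw.png"),cv2.COLOR_BGR2GRAY).astype(float)
for r in range(172,189):
    row=s[r,303:328]; print(r,row.astype(int))
s0=cv2.cvtColor(cv2.imread("pics/side0.png"),cv2.COLOR_BGR2GRAY).astype(int)
print(s0[184:194,303:328])
E
```

```text
0.08 [312.86714772 187.97125679] [312.47754567 187.99096803]
0.0887 [312.78570722 185.17299956] [312.39461409 185.19268951]
0.1 [312.67900095 181.50643401] [312.28595419 181.52609495]
0.11 [312.58368533 178.23108482] [312.18889351 178.25071876]
172 [ 59  63  54  53 177 217 217 175 108  91  92 110 143 146 189 212 211 209
 207 211 211 205 208 206 209]
173 [ 58  55  56  52 137 199 212 216 154  85  90  89 181 215 211 209 208 209
 206 211 206 209 210 207 209]
174 [ 57  62  58  53  94 182 215 213 154  80  86  79 177 213 209 208 209 209
 207 207 211 210 208 208 207]
175 [ 59  58  58  55  93 182 212 217 152  77  86  81 177 214 208 207 209 210
 210 208 209 208 206 209 209]
176 [ 56  58  57  55  92 181 214 218 153  81  88  80 176 212 209 207 207 211
 209 210 209 208 204 208 208]
177 [ 56  55  57  54 131 194 213 217 152  80  89  78 177 212 208 211 210 207
 207 207 208 205 212 207 211]
178 [ 54  60  55  49 129 194 211 215 151  80  87  81 177 212 206 211 209 209
 206 208 209 207 209 210 209]
179 [ 55  58  54  44 172 213 211 214 152  85  86  77 177 215 208 209 209 208
 208 209 209 210 205 207 209]
[... 1314 characters left out ...]
56 146 147 157 164 170 171 172 170 187
  198 195 195 197 197 194 195]
 [126 182 180 170 170 176 173 157 128  99  94  91 112 152 171 174 170 181
  193 198 195 197 196 194 197]
 [173 202 198 170 158 172 173 166 130  92  88  83 113 158 172 174 171 182
  194 198 197 196 195 192 197]
 [201 198 198 167 164 177 175 177 176 161 171 180 176 177 177 176 173 184
  191 197 195 196 195 196 194]
 [198 194 201 157 155 179 177 182 178 166 154 156 159 157 143 132 130 152
  182 196 196 195 195 197 199]
 [197 197 199 148  94  94  96  96  97  98  96  96  96  98  99  96  92 124
  180 200 198 197 194 198 197]
 [195 195 201 145  88  97  97  94  98  97  97  97  99  93  98  93  93 125
  181 197 196 196 192 198 196]]
```

The pin's shank sits at side px 312.9, where the guide axis should be at 312.8, so they line up to about 0.3 mm. I'll lower it in.

Emit:
{"method": "servo_tool", "body": {
  "increments": [
    [[0.15, 0.02, 0], [0, 0, 0]],
    [[0.15, 0, 0], [0, 0, 0]],
    [[0.1, 0, 0], [0, 0, 0]],
    [[0.1, 0, 0], [0, 0, 0]],
    [[0.1, 0, 0], [0, 0, 0]],
    [[0.1, 0, 0], [0, 0, 0]],
    [[0, 0, 0], [0, 0, 0]],
    [[0, 0, 0], [0, 0, 0]]
  ]
}}

```text
t: 8.3
tcp_pos: [0.6252, -0.2059, 0.1434]
ee_rot: [0.425, 0.565, -0.425, 0.566]
force: [0.1, -0.6, -0.4]
gripper_width: 0.0217
```

Emit:
{"method": "servo_tool", "body": {
  "increments": [
    [[0.2, 0, 0], [0, 0, 0]],
    [[0.25, 0, 0], [0, 0, 0]],
    [[0.25, 0, 0], [0, 0, 0]],
    [[0.25, 0, 0], [0, 0, 0]],
    [[0.25, 0, 0], [0, 0, 0]],
    [[0.2, 0, 0], [0, 0, 0]],
    [[0, 0, 0], [0, 0, 0]],
    [[0, 0, 0], [0, 0, 0]]
  ]
}}

```text
t: 9.3
tcp_pos: [0.6252, -0.206, 0.1154]
ee_rot: [0.425, 0.565, -0.425, 0.566]
force: [-0.7, -0.7, -0.0]
gripper_width: 0.0218
```

```bash
python3 - <<'E'
from h import *
s=viewer.grab_frame("side")[:,:,::-1]
crop("pics/s4.png",s,290,130,80,80,7)
st=arm.get_state();print(st["t"],st["tcp_pos"],st["force"],st["ft_torque"],st["gripper_width"])
E
```

```text
9.35 [ 0.62522659 -0.20597331  0.11551467] [ 0.16658049  0.07120926 -1.31204506] [-0.01529407 -0.06835506 -0.0290213 ] 0.02209949791116729
```

View pics/s4.png

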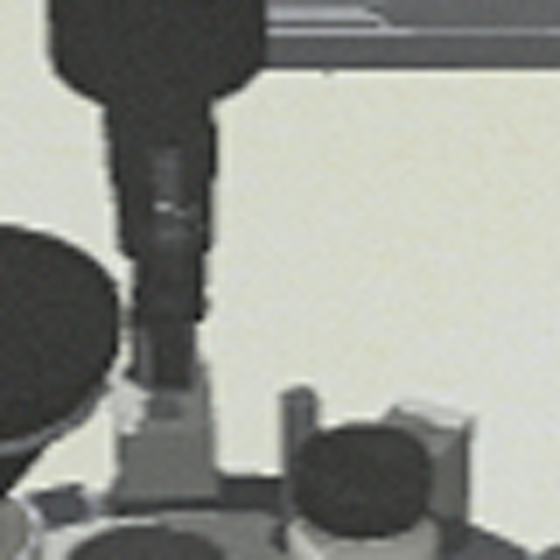

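The pin stands in the guide, just above the ring. Now I release it and lift away.

Emit:
{"method": "servo_tool", "body": {
  "increments": [
    [[0, 0, 0], [0, 0, 0]],
    [[0, 0, 0], [0, 0, 0]],
    [[0, 0, 0], [0, 0, 0]],
    [[0, 0, 0], [0, 0, 0]],
    [[-0.3, 0, 0], [0, 0, 0]],
    [[-0.7, 0, 0], [0, 0, 0]],
    [[-0.9, 0, 0], [0, 0, 0]],
    [[-0.9, 0, 0], [0, 0, 0]]
  ],
  "claw": -0.2
}}

```text
t: 10.35
tcp_pos: [0.6254, -0.206, 0.1732]
ee_rot: [0.425, 0.565, -0.424, 0.566]
force: [0.9, -0.3, 0.1]
gripper_width: 0.0515
```

```bash
python3 - <<'E'
from h import *
s=viewer.grab_frame("side")[:,:,::-1]
cv2.imwrite("pics/s5raw.png",s)
crop("pics/s5.png",s,222,100,200,180,3.2)
st=arm.get_state();print(st["t"],st["tcp_pos"],st["force"],st["gripper_width"])
E
```

```text
10.4 [ 0.62627784 -0.20637382  0.17573645] [0.95219877 0.13407655 1.92613656] 0.051081840748183005
```

View pics/s5.png

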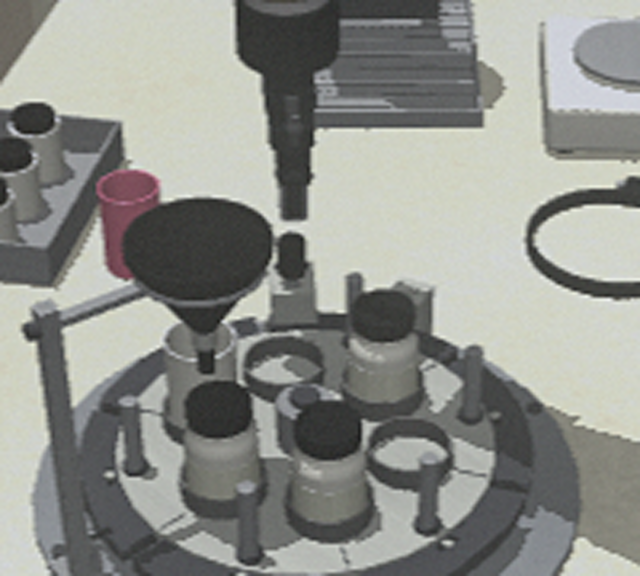

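```bash
cat > plan.py <<'E'
from h import *
from scipy.spatial.transform import Rotation as R
def plan(wps):
    """wps: list of (pos, zdir_deg, nrows)"""
    st=arm.get_state(); p=np.array(st["tcp_pos"]); M=R.from_quat(st["ee_rot"]).as_matrix()
    yaw=np.degrees(np.arctan2(M[1,2],M[0,2])); print("start",p.round(4),"zdir",yaw.round(2))
    cy=yaw;rows=[]
    for tp,ty,n in wps:
        tp=np.array(tp)
        p0=p.copy(); y0=cy
        for k in range(n):
            nxt=p0+(tp-p0)*(k+1)/n; ny=y0+(ty-y0)*(k+1)/n
            w=np.radians(cy); z=np.array([np.cos(w),np.sin(w)]); y=np.array([-z[1],z[0]])
            d=nxt-p
            r=np.round([-d[2]/.02,d[:2]@y/.02,d[:2]@z/.02],2); t=round(-(ny-cy)/4,2)
            rows.append((r,t))
            p=p+np.r_[(r[1]*y+r[2]*z)*.02,-r[0]*.02]; cy-=t*4
    for i,(r,t) in enumerate(rows): print(i+1,r.tolist(),t)
    print("end",p.round(4),cy)
if __name__=="__main__":
    plan([((.50,-.13,.175),-100,8),((.4993,.0493,.175),-125,9),((.4993,.0493,.092),-125,6)])
E
python3 plan.py
```

```text
start [ 0.6263 -0.2064  0.1757] zdir -73.8
1 [0.0, -0.62, -0.68] 0.82
2 [0.01, -0.67, -0.64] 0.82
3 [0.0, -0.7, -0.6] 0.82
4 [0.01, -0.73, -0.57] 0.82
5 [0.0, -0.76, -0.51] 0.81
6 [0.01, -0.79, -0.48] 0.82
7 [0.0, -0.82, -0.43] 0.82
8 [0.01, -0.84, -0.38] 0.82
9 [-0.0, -0.18, -0.98] 0.69
10 [-0.0, -0.22, -0.97] 0.7
11 [-0.0, -0.27, -0.96] 0.69
12 [-0.0, -0.32, -0.94] 0.7
13 [-0.0, -0.36, -0.93] 0.69
14 [-0.0, -0.41, -0.91] 0.7
15 [-0.0, -0.45, -0.89] 0.69
16 [-0.0, -0.49, -0.87] 0.7
17 [-0.0, -0.53, -0.84] 0.69
18 [0.69, -0.0, 0.0] 0.0
19 [0.69, -0.0, 0.0] 0.0
20 [0.69, -0.0, 0.0] 0.0
21 [0.69, -0.0, 0.0] 0.0
22 [0.7, -0.0, 0.0] 0.0
23 [0.69, -0.0, 0.0] 0.0
end [0.4994 0.0493 0.0919] -124.9968590739732
```

Emit:
{"method": "servo_tool", "body": {
  "increments": [
    [[0, -0.62, -0.68], [0.82, 0, 0]],
    [[0, -0.67, -0.64], [0.82, 0, 0]],
    [[0, -0.7, -0.6], [0.82, 0, 0]],
    [[0, -0.73, -0.57], [0.82, 0, 0]],
    [[0, -0.76, -0.51], [0.81, 0, 0]],
    [[0, -0.79, -0.48], [0.82, 0, 0]],
    [[0, -0.82, -0.43], [0.82, 0, 0]],
    [[0, -0.84, -0.38], [0.82, 0, 0]]
  ],
  "claw": 1
}}

```text
t: 11.4
tcp_pos: [0.4984, -0.1293, 0.1718]
ee_rot: [0.542, 0.454, -0.542, 0.454]
force: [0.4, 0.3, 0.1]
gripper_width: 0.0002
```

Emit:
{"method": "servo_tool", "body": {
  "increments": [
    [[0, -0.18, -0.98], [0.7, 0, 0]],
    [[0, -0.22, -0.97], [0.7, 0, 0]],
    [[0, -0.27, -0.96], [0.7, 0, 0]],
    [[0, -0.32, -0.94], [0.7, 0, 0]],
    [[0, -0.36, -0.93], [0.7, 0, 0]],
    [[0, -0.41, -0.91], [0.7, 0, 0]],
    [[0, -0.45, -0.89], [0.7, 0, 0]],
    [[0, -0.49, -0.87], [0.7, 0, 0]]
  ]
}}

```text
t: 12.4
tcp_pos: [0.4985, 0.0306, 0.1718]
ee_rot: [0.62, 0.34, -0.62, 0.34]
force: [-0.4, -0.3, 0.1]
gripper_width: 0.0002
```

Emit:
{"method": "servo_tool", "body": {
  "increments": [
    [[0, -0.53, -0.84], [0.65, 0, 0]],
    [[0.4, 0, 0], [0, 0, 0]],
    [[0.4, 0, 0], [0, 0, 0]],
    [[0.4, 0, 0], [0, 0, 0]],
    [[0.4, 0, 0], [0, 0, 0]],
    [[0, 0, 0], [0, 0, 0]],
    [[0, 0, 0], [0, 0, 0]],
    [[0, 0, 0], [0, 0, 0]]
  ]
}}

```text
t: 13.4
tcp_pos: [0.4986, 0.0497, 0.1396]
ee_rot: [0.627, 0.326, -0.627, 0.327]
force: [-0.3, 0.2, 0.2]
gripper_width: 0.0002
```

```bash
python3 - <<'E'
from h import *
s=viewer.grab_frame("side")[:,:,::-1]
cv2.imwrite("pics/s6raw.png",s)
crop("pics/s6.png",s,222,100,200,180,3.2)
t=viewer.grab_frame("top")[:,:,::-1]
cv2.imwrite("pics/t6raw.png",t)
crop("pics/t6.png",cv2.convertScaleAbs(t,alpha=1.5),264,142,160,160,3.7)
import plan; plan.plan([])
print(arm.get_state()["t"])
E
```

```text
start [0.4986 0.0498 0.1395] zdir -125.0
end [0.4986 0.0498 0.1395] -124.99678825838677
13.5
```

View pics/s6.png

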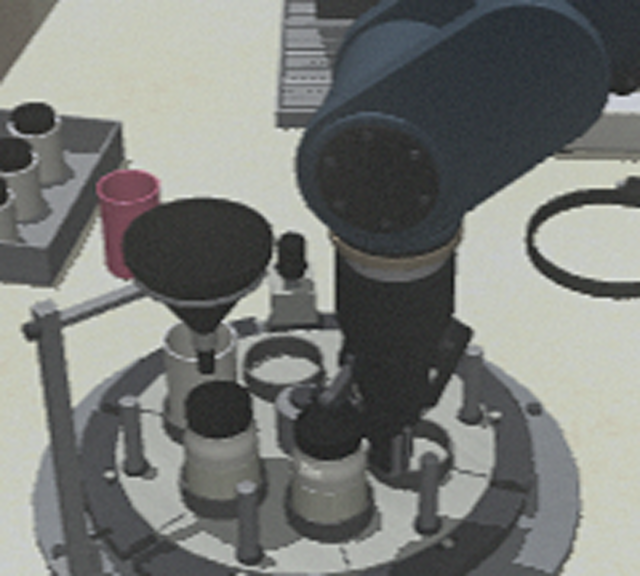

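View pics/t6.png

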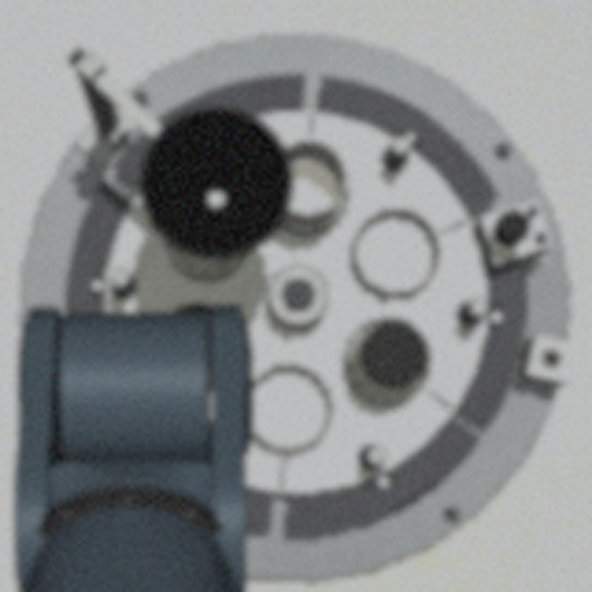

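```bash
python3 - <<'E'
from h import *
for n,P in(("post145",(.4784,.0194,.11)),("tip",(.4986,.0498,.1225)),("jar115top",(.5495,.0185,.13)),("tipdown",(.4986,.0498,.075))):
    u=proj("side",P)[0]; print(n,u,(u-[222,100])*3.2)
    u=proj("top",P)[0]; print(n,u,(u-[264,142])*3.7)
for a in range(-35,325,60):
    w=np.radians(a); u=proj("side",(.5832+.128*np.cos(w),-.0533+.128*np.sin(w),.11))[0]; print(a,(u-[222,100])*3.2)
E
```

```text
post145 [355.63275757 242.21150343] [427.62482423 455.07681099]
post145 [316.91035346 260.81354435] [195.76830779 439.61011409]
tip [344.09382278 245.59681301] [390.70023288 465.90980162]
tip [305.05709314 252.91244107] [151.9112446  410.37603196]
jar115top [323.94683927 230.86584283] [326.22988568 418.77069707]
jar115top [316.98938084 232.99263161] [196.06070911 336.67273696]
tipdown [343.8533007  261.92729429] [389.93056223 518.16734174]
tipdown [305.65831985 253.81835478] [154.13578344 413.72791268]
-35 [189.26888494 298.1196757 ]
25 [126.60236855 398.79006969]
85 [244.11712244 484.8204558 ]
145 [427.52165969 455.75321432]
205 [471.78302797 347.36999018]
265 [352.19520276 275.20875624]
```

Emit:
{"method": "servo_tool", "body": {
  "increments": [
    [[0.4, 0, 0], [0, 0, 0]],
    [[0.4, 0, 0], [0, 0, 0]],
    [[0.4, 0, 0], [0, 0, 0]],
    [[0.4, 0, 0], [0, 0, 0]],
    [[0.4, 0, 0], [0, 0, 0]],
    [[0.35, 0, 0.1], [0, 0, 0]],
    [[0, 0, 0.15], [0, 0, 0]],
    [[0, 0, 0.15], [0, 0, 0]]
  ]
}}

```text
t: 14.5
tcp_pos: [0.4939, 0.043, 0.0924]
ee_rot: [0.627, 0.326, -0.627, 0.327]
force: [-0.9, 0.6, 0.4]
gripper_width: -0.0001
```

```bash
cat > arc.py <<'E'
import sys
from plan import *
st=arm.get_state(); p=st["tcp_pos"]; M=R.from_quat(st["ee_rot"]).as_matrix()
ax=np.array([.5833,-.0535]); yaw=np.arctan2(M[1,2],M[0,2]); z=np.array([np.cos(yaw),np.sin(yaw)]); r=np.array([z[1],-z[0]])
d=p[:2]-ax; print("radial",d@r,"tang",d@z,"post-angle of frame",np.degrees(np.arctan2(r[1],r[0])))
step=float(sys.argv[1])
w=np.radians(step); Rm=np.array([[np.cos(w),-np.sin(w)],[np.sin(w),np.cos(w)]])
sh=Rm@d-d; y=np.array([-z[1],z[0]])
print("row: y",sh@y/.02,"z",sh@z/.02,"turn",-step/4, st["t"],st["force"])
E
python3 arc.py 1.25
```

```text
radial 0.12860308208604387 tang -0.02772829951170708 post-angle of frame 144.998205067069
row: y -0.028714280753753107 z 0.14060300176006157 turn -0.3125 14.5 [-0.93769064  0.57230053  0.4304378 ]
```

Emit:
{"method": "servo_tool", "body": {
  "increments": [
    [[0, -0.03, 0.14], [-0.31, 0, 0]],
    [[0, -0.03, 0.14], [-0.31, 0, 0]],
    [[0, -0.03, 0.14], [-0.31, 0, 0]],
    [[0, -0.03, 0.14], [-0.31, 0, 0]],
    [[0, -0.03, 0.14], [-0.31, 0, 0]],
    [[0, -0.03, 0.14], [-0.31, 0, 0]],
    [[0, -0.03, 0.14], [-0.31, 0, 0]],
    [[0, -0.03, 0.14], [-0.31, 0, 0]]
  ]
}}

```text
t: 15.5
tcp_pos: [0.4783, 0.0263, 0.0924]
ee_rot: [0.596, 0.38, -0.596, 0.38]
force: [2.4, 2.1, 1.4]
gripper_width: -0.0002
```

```bash
python3 arc.py 1.25; python3 - <<'E'
from h import *
t=viewer.grab_frame("top")[:,:,::-1]
cv2.imwrite("pics/t7raw.png",t)
crop("pics/t7.png",cv2.convertScaleAbs(t,alpha=1.5),264,142,160,160,3.7)
E
```

```text
radial 0.12883769377821475 tang -0.027941755062012408 post-angle of frame 155.00819393226337
row: y -0.028944314606774747 z 0.14086144294671601 turn -0.3125 15.5 [2.36669563 2.07028307 1.42872334]
```

View pics/t7.png

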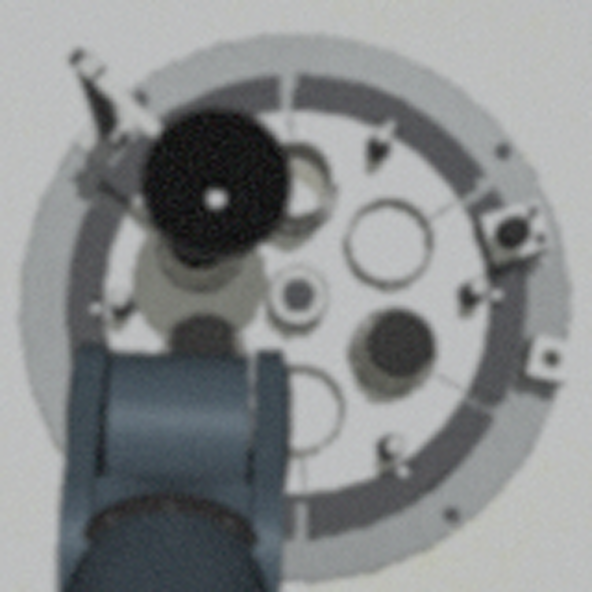

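Emit:
{"method": "servo_tool", "body": {
  "increments": [
    [[0, -0.03, 0.14], [-0.31, 0, 0]],
    [[0, -0.03, 0.14], [-0.31, 0, 0]],
    [[0, -0.03, 0.14], [-0.31, 0, 0]],
    [[0, -0.03, 0.14], [-0.31, 0, 0]],
    [[0, -0.03, 0.14], [-0.31, 0, 0]],
    [[0, -0.03, 0.14], [-0.31, 0, 0]],
    [[0, -0.03, 0.14], [-0.31, 0, 0]],
    [[0, -0.03, 0.14], [-0.31, 0, 0]]
  ]
}}

```text
t: 16.55
tcp_pos: [0.4658, 0.007, 0.0923]
ee_rot: [-0.561, -0.43, 0.561, -0.43]
force: [1.3, 1.6, -0.3]
gripper_width: -0.0002
```

Emit:
{"method": "servo_tool", "body": {
  "increments": [
    [[0, -0.03, 0.14], [-0.31, 0, 0]],
    [[0, -0.03, 0.14], [-0.31, 0, 0]],
    [[0, -0.03, 0.14], [-0.31, 0, 0]],
    [[0, -0.03, 0.14], [-0.31, 0, 0]],
    [[0, -0.03, 0.14], [-0.31, 0, 0]],
    [[0, -0.03, 0.14], [-0.31, 0, 0]],
    [[0, -0.03, 0.14], [-0.31, 0, 0]],
    [[0, -0.03, 0.14], [-0.31, 0, 0]]
  ]
}}

```text
t: 17.55
tcp_pos: [0.457, -0.0141, 0.0923]
ee_rot: [-0.522, -0.477, 0.522, -0.477]
force: [1.5, 2.6, 0.0]
gripper_width: 0.0001
```

Emit:
{"method": "servo_tool", "body": {
  "increments": [
    [[0, -0.03, 0.14], [-0.31, 0, 0]],
    [[0, -0.03, 0.14], [-0.31, 0, 0]],
    [[0, -0.03, 0.14], [-0.31, 0, 0]],
    [[0, -0.03, 0.14], [-0.31, 0, 0]],
    [[0, -0.03, 0.14], [-0.31, 0, 0]],
    [[0, -0.03, 0.14], [-0.31, 0, 0]],
    [[0, -0.03, 0.14], [-0.31, 0, 0]],
    [[0, -0.03, 0.14], [-0.31, 0, 0]]
  ]
}}

```text
t: 18.55
tcp_pos: [0.4519, -0.0364, 0.0923]
ee_rot: [0.479, 0.52, -0.479, 0.52]
force: [1.6, 2.0, -0.8]
gripper_width: 0.0001
```

```bash
python3 arc.py 0.55; python3 - <<'E'
from h import *
t=viewer.grab_frame("top")[:,:,::-1]
cv2.imwrite("pics/t8raw.png",t)
crop("pics/t8.png",cv2.convertScaleAbs(t,alpha=1.5),264,142,160,160,3.7)
t=viewer.grab_frame("side")[:,:,::-1]
cv2.imwrite("pics/s8raw.png",t)
crop("pics/s8.png",t,222,155,190,160,3.7)
E
```

```text
radial 0.12957011657348172 tang -0.02795164079128559 post-angle of frame -175.23516641823807
row: y -0.013117134050330461 z 0.06225262728212018 turn -0.1375 18.55 [ 1.6420307   2.01626724 -0.84711475]
```

View pics/t8.png

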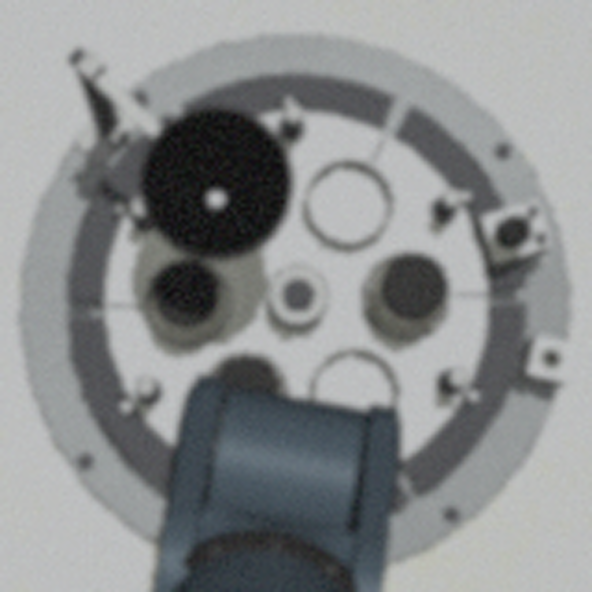

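View pics/s8.png

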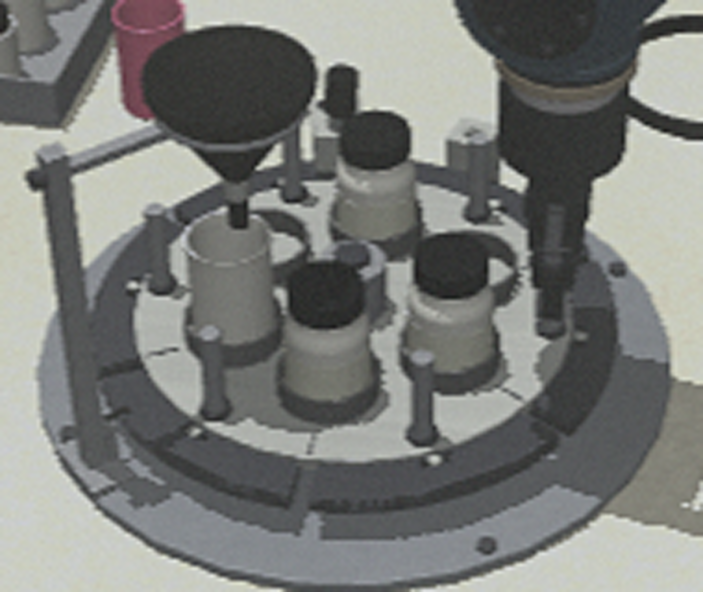

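```bash
python3 - <<'E'
from h import *
c=lambda x,y:(264+(x+.5)/3.7-.5,142+(y+.5)/3.7-.5)
C=np.array([.5830,-.0528])
for l,q,z in(("n",(508,297),.042),("n",(398,115),.042),("n",(97,313),.042),("n",(405,487),.042),("collar",(348,204),.064),("jar",(413,287),.13),("jar",(186,294),.13),("linedeck",(460,295),.046),("guide",(508,234),.08)):
    d=plane("top",[c(*q)],z)[0][:2]-C; a=np.degrees(np.arctan2(d[1],d[0])); print(l,round(np.linalg.norm(d),4),round(a,1),"mod60",round(a%60,1))
E
```

```text
n 0.1572 -89.0 mod60 31.0
n 0.1592 -29.1 mod60 30.9
n 0.1467 92.7 mod60 32.7
n 0.1583 -149.9 mod60 30.1
collar 0.0795 -28.9 mod60 31.1
jar 0.0796 -89.1 mod60 30.9
jar 0.0791 91.9 mod60 31.9
linedeck 0.1214 -88.0 mod60 32.0
guide 0.1593 -73.7 mod60 46.3
```

Emit:
{"method": "servo_tool", "body": {
  "increments": [
    [[0, -0.025, 0.125], [-0.28, 0, 0]],
    [[0, -0.025, 0.125], [-0.28, 0, 0]],
    [[0, -0.025, 0.125], [-0.28, 0, 0]],
    [[0, -0.025, 0.125], [-0.28, 0, 0]],
    [[0, -0.025, 0.125], [-0.28, 0, 0]],
    [[0, -0.025, 0.125], [-0.28, 0, 0]],
    [[0, -0.025, 0.125], [-0.28, 0, 0]],
    [[0, -0.025, 0.125], [-0.28, 0, 0]]
  ]
}}

```text
t: 19.65
tcp_pos: [0.4508, -0.0567, 0.0922]
ee_rot: [0.437, 0.556, -0.437, 0.556]
force: [-3.6, 1.5, 0.5]
gripper_width: -0.0004
```

```bash
python3 arc.py 0.5; python3 - <<'E'
from h import *
t=viewer.grab_frame("top")[:,:,::-1]
cv2.imwrite("pics/t9raw.png",t)
crop("pics/t9.png",cv2.convertScaleAbs(t,alpha=1.5),264,142,160,160,3.7)
E
```

```text
radial 0.12946599997969505 tang -0.028293332117566603 post-angle of frame -166.28191860841346
row: y -0.012098654925899954 z 0.05654334840233546 turn -0.125 19.65 [-3.56615705  1.5457779   0.45295245]
```

View pics/t9.png

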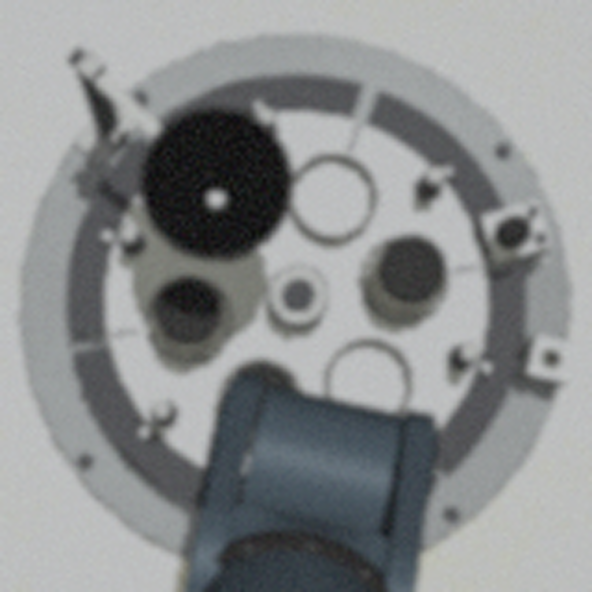

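Emit:
{"method": "servo_tool", "body": {
  "increments": [
    [[0, -0.012, 0.06], [-0.13, 0, 0]],
    [[0, -0.012, 0.06], [-0.13, 0, 0]],
    [[0, -0.012, 0.06], [-0.13, 0, 0]],
    [[0, -0.012, 0.06], [-0.13, 0, 0]],
    [[0, -0.012, 0.06], [-0.13, 0, 0]],
    [[0, 0, 0], [0, 0, 0]],
    [[0, 0, 0], [0, 0, 0]],
    [[0, 0, 0], [0, 0, 0]]
  ]
}}

```text
t: 20.7
tcp_pos: [0.4515, -0.0628, 0.0924]
ee_rot: [0.424, 0.565, -0.424, 0.566]
force: [-0.0, 0.8, -0.6]
gripper_width: 0.0001
```

```bash
python3 arc.py 0.5; python3 - <<'E'
from h import *
t=viewer.grab_frame("top")[:,:,::-1]
cv2.imwrite("pics/t10raw.png",t)
crop("pics/t10.png",cv2.convertScaleAbs(t,alpha=1.5),264,142,160,160,3.7)
E
```

```text
radial 0.12914604791183684 tang -0.027981476665531267 post-angle of frame -163.75927479658756
row: y -0.01196319318199121 z 0.056403151023436356 turn -0.125 20.7 [-0.03221418  0.7569179  -0.57116107]
```

View pics/t10.png

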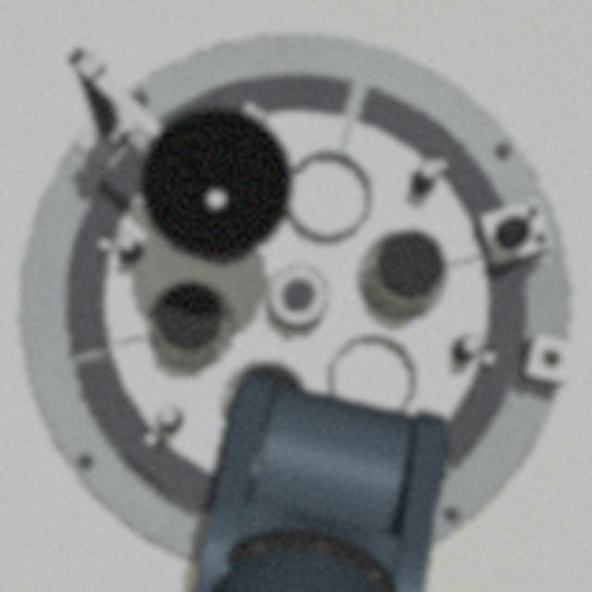

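```bash
cat > ang.py <<'E'
from h import *
import sys
c=lambda x,y:(264+(x+.5)/3.7-.5,142+(y+.5)/3.7-.5)
C=np.array([.5830,-.0528])
for l,q,z in eval(sys.argv[1]):
    d=plane("top",[c(*q)],z)[0][:2]-C; a=np.degrees(np.arctan2(d[1],d[0])); print(l,round(np.linalg.norm(d),4),"mod60",round(a%60,1))
E
python3 ang.py '[("n",(355,98),.042),("n",(90,357),.042),("collar",(328,197),.064),("jar",(411,266),.13),("line",(463,261),.046),("collar2",(371,382),.064)]'
```

```text
n 0.1588 mod60 43.3
n 0.1568 mod60 44.6
collar 0.0786 mod60 42.3
jar 0.0799 mod60 41.6
line 0.1273 mod60 43.3
collar2 0.0812 mod60 41.5
```

Emit:
{"method": "servo_tool", "body": {
  "increments": [
    [[0, -0.012, 0.06], [-0.13, 0, 0]],
    [[0, -0.012, 0.06], [-0.13, 0, 0]],
    [[0, -0.012, 0.06], [-0.13, 0, 0]],
    [[0, 0, 0], [0, 0, 0]],
    [[0, 0, 0], [0, 0, 0]],
    [[0, 0, 0], [0, 0, 0]],
    [[0, 0, 0], [0, 0, 0]],
    [[0, 0, 0], [0, 0, 0]]
  ]
}}

```text
t: 21.75
tcp_pos: [0.4517, -0.0663, 0.0923]
ee_rot: [0.417, 0.571, -0.417, 0.571]
force: [0.5, -0.8, 0.2]
gripper_width: 0.0
```

```bash
cat > pin.py <<'E'
import sys
from h import *
s=viewer.grab_frame("side")[:,:,::-1]; g=cv2.cvtColor(s,cv2.COLOR_BGR2GRAY).astype(int)
cv2.imwrite(f"pics/p{sys.argv[1]}raw.png",s)
crop(f"pics/p{sys.argv[1]}.png",s,280,150,70,60,8)
o=cv2.cvtColor(cv2.imread("pics/s8raw.png"),cv2.COLOR_BGR2GRAY).astype(int)
print("col313 riding",o[168:195,313]); print("now          ",g[168:195,313])
st=arm.get_state(); print(st["t"],st["force"],st["tcp_pos"])
E
python3 pin.py a; python3 arc.py .5
```

```text
col313 riding [202 200 202 206 121  58  56  58  57  54  56  48  54  54  53  52  51  52
  50  75  85  73  78 121  77  77  75]
now           [201 201 202 209 118  54  57  58  55  56  51  55  55  53  54  55  53  59
  54  54  56  57  59  54  52  57  57]
21.8 [ 0.44409714 -0.16052748  0.84520065] [ 0.45165342 -0.06631548  0.0922881 ]
radial 0.12926037042113325 tang -0.02805023432133697 post-angle of frame -162.19623652406847
row: y -0.011992976335656425 z 0.05645316389926099 turn -0.125 21.8 [ 0.44409714 -0.16052748  0.84520065]
```

View pics/pa.png

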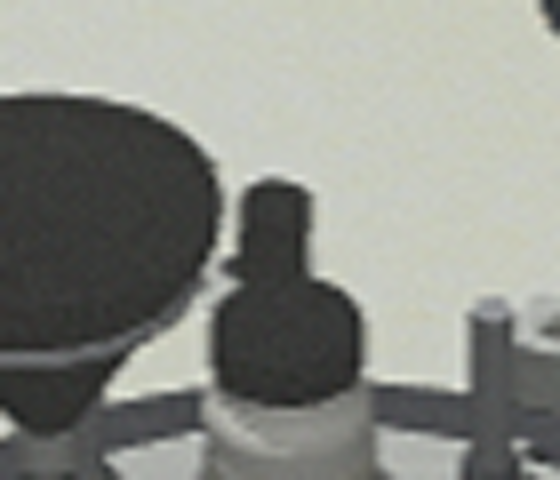

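Still riding; the knob top is at row 172, unchanged.

Emit:
{"method": "servo_tool", "body": {
  "increments": [
    [[0, -0.012, 0.06], [-0.13, 0, 0]],
    [[0, -0.012, 0.06], [-0.13, 0, 0]],
    [[0, 0, 0], [0, 0, 0]],
    [[0, 0, 0], [0, 0, 0]],
    [[0, 0, 0], [0, 0, 0]],
    [[0, 0, 0], [0, 0, 0]],
    [[0, 0, 0], [0, 0, 0]],
    [[0, 0, 0], [0, 0, 0]]
  ]
}}

```text
t: 22.8
tcp_pos: [0.4519, -0.0688, 0.0923]
ee_rot: [0.411, 0.575, -0.411, 0.575]
force: [-0.5, 0.1, 0.0]
gripper_width: -0.0001
```

```bash
python3 pin.py b
```

```text
col313 riding [202 200 202 206 121  58  56  58  57  54  56  48  54  54  53  52  51  52
  50  75  85  73  78 121  77  77  75]
now           [198 203 201 207 139  54  54  62  61  56  53  54  57  58  55  54  53  58
  58  55  58  58  57  58  54  59  52]
22.85 [-0.10159609 -0.49257245  0.11328134] [ 0.45199701 -0.06874998  0.09231482]
```

Emit:
{"method": "servo_tool", "body": {
  "increments": [
    [[0, -0.012, 0.06], [-0.13, 0, 0]],
    [[0, -0.012, 0.06], [-0.13, 0, 0]],
    [[0, 0, 0], [0, 0, 0]],
    [[0, 0, 0], [0, 0, 0]],
    [[0, 0, 0], [0, 0, 0]],
    [[0, 0, 0], [0, 0, 0]],
    [[0, 0, 0], [0, 0, 0]],
    [[0, 0, 0], [0, 0, 0]]
  ]
}}

```text
t: 23.85
tcp_pos: [0.4523, -0.0712, 0.0923]
ee_rot: [0.406, 0.579, -0.406, 0.579]
force: [-0.2, -1.3, 0.6]
gripper_width: -0.0001
```

```bash
python3 pin.py c
```

```text
col313 riding [202 200 202 206 121  58  56  58  57  54  56  48  54  54  53  52  51  52
  50  75  85  73  78 121  77  77  75]
now           [199 200 203 202 202 201 205 163  58  50  58  60  58  51  52  57  52  58
  60  58  50  56  61  58  59  55  61]
23.9 [-0.45017571  0.21915915  0.06068492] [ 0.45228442 -0.07117365  0.09230327]
```

The knob top dropped 3.2 px, which is the 10 mm expected, with no load on the arm. Next I back off and lift clear.

Emit:
{"method": "servo_tool", "body": {
  "increments": [
    [[0, 0, -0.2], [0, 0, 0]],
    [[0, 0, -0.25], [0, 0, 0]],
    [[-0.3, 0, 0], [0, 0, 0]],
    [[-0.8, 0, 0], [0, 0, 0]],
    [[-0.9, 0, 0], [0, 0, 0]],
    [[-0.9, 0, 0], [0, 0, 0]],
    [[-0.9, 0, 0], [0, 0, 0]],
    [[-0.9, 0, 0], [0, 0, 0]]
  ]
}}

```text
t: 24.9
tcp_pos: [0.4492, -0.0627, 0.1873]
ee_rot: [0.406, 0.579, -0.406, 0.579]
force: [-1.6, -0.6, 0.1]
gripper_width: 0.0002
```

```bash
python3 -c "
import plan
plan.plan([((.33,-.09,.2),-75,6)])"
```

```text
start [ 0.4492 -0.0627  0.1873] zdir -70.11
1 [-0.11, -1.01, -0.12] 0.2
2 [-0.1, -1.01, -0.11] 0.21
3 [-0.11, -1.02, -0.1] 0.2
4 [-0.1, -1.02, -0.08] 0.2
5 [-0.11, -1.01, -0.07] 0.21
6 [-0.1, -1.02, -0.05] 0.2
end [ 0.33   -0.09    0.1999] -74.99035412272342
```

Emit:
{"method": "servo_tool", "body": {
  "increments": [
    [[-0.1, -0.8, 0], [0, 0, 0]],
    [[-0.1, -0.9, 0], [0, 0, 0]],
    [[-0.1, -0.9, 0], [0, 0, 0]],
    [[-0.1, -0.9, 0], [0, 0, 0]],
    [[-0.1, -0.9, 0], [0, 0, 0]],
    [[-0.1, -0.6, 0], [0, 0, 0]],
    [[0, 0, 0], [0, 0, 0]],
    [[0, 0, 0], [0, 0, 0]]
  ]
}}

```text
t: 25.9
tcp_pos: [0.3555, -0.0968, 0.1984]
ee_rot: [0.406, 0.579, -0.406, 0.579]
force: [0.3, 1.5, 0.3]
gripper_width: 0.0002
```

```bash
python3 pin.py d; python3 - <<'E'
from h import *
t=viewer.grab_frame("top")[:,:,::-1]
cv2.imwrite("pics/t11raw.png",t)
crop("pics/t11.png",cv2.convertScaleAbs(t,alpha=1.5),264,142,160,160,3.7)
s=cv2.imread("pics/pdraw.png"); crop("pics/s11.png",s,222,155,190,160,3.7)
E
```

```text
col313 riding [202 200 202 206 121  58  56  58  57  54  56  48  54  54  53  52  51  52
  50  75  85  73  78 121  77  77  75]
now           [187 188 190 189 188 190 192 154  53  57  59  57  59  53  54  55  55  56
  60  54  55  52  52  55  52  56  54]
25.95 [ 0.08497045 -1.03509563  0.38596341] [ 0.35556343 -0.0967015   0.19830443]
```

View pics/t11.png

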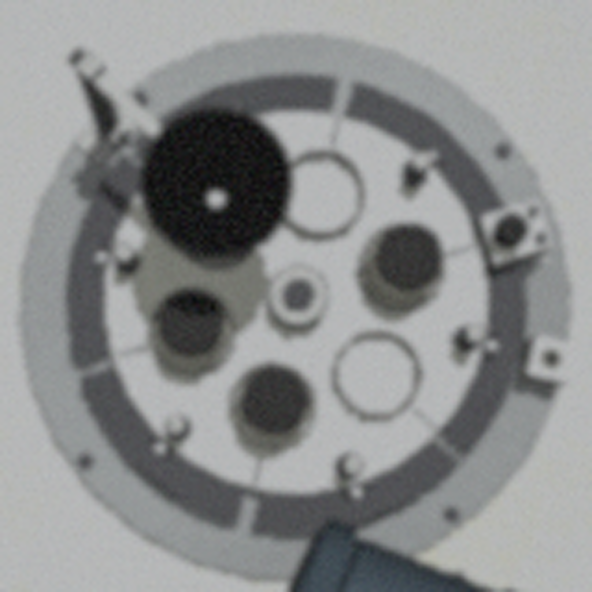

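View pics/s11.png

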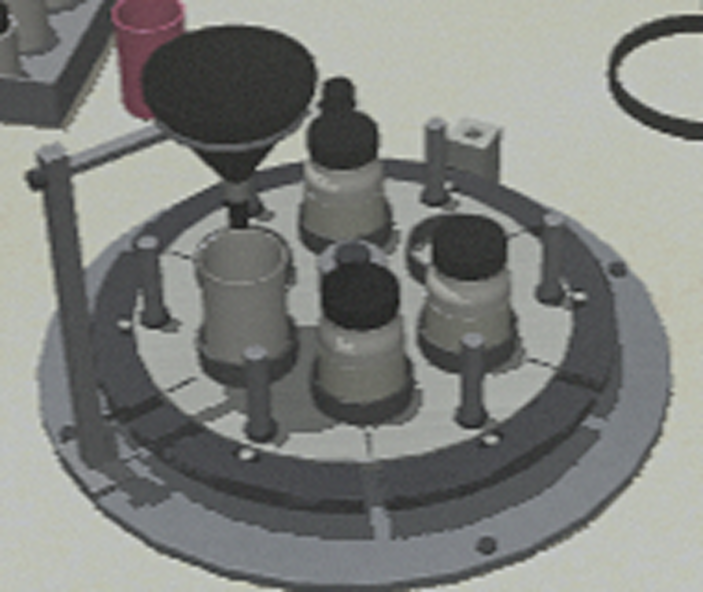

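View pics/pdraw.png

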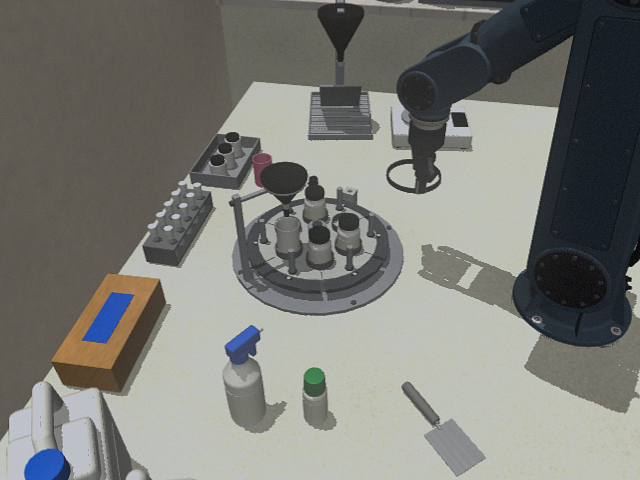

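The top view shows the knob seated on the guide at crop px (510,231), with all three jars upright. The side view shows the open beaker beneath the spout at crop px (240,250). Nothing else on the bench has moved, so I'm handing in.

```bash
python3 ang.py '[("n",(343,98),.042),("n",(97,365),.042),("collar",(321,195),.064),("jar",(407,257),.13),("collar2",(377,376),.064)]'; python3 -c "
from bench import workorder
print(workorder.finish_job())"
```

```text
n 0.1565 mod60 46.4
n 0.1535 mod60 47.2
collar 0.0786 mod60 46.2
jar 0.0788 mod60 46.5
collar2 0.0811 mod60 45.9
the job is handed in; nothing more can be done
None
```

The carousel is locked with the open beaker under the funnel. I handed the job in at about 26 s of the 61 s allowed.

- **What I did:** I moved the index pin from the parking block into the guide. I then pushed the carousel about 51° counter-clockwise by one finger post, slowing to roughly 10 mm/s and then short 2–3 mm steps until the pin dropped. After that I backed the arm clear.
- **Pin:** In the side view the knob top fell 3.2 px, about 10 mm, which is the full drop from riding to home. It stayed there after the arm withdrew.
- **Forces:** The wrist force was about 0.5 N in the reading after the drop, and 3–4 N while pushing. The highest value I saw was 5.8 N, when gripping the pin.
- **Alignment:** The pockets measured 45.9–46.5° (modulo 60°), against 46.1° for the funnel.
- **Ring notches:** They measured 46.4° and 47.2°. The 47.2° reading is about 1° high, roughly my measuring error.
- **Rest of the scene:** The beaker and all three jars are upright in their pockets, and nothing else on the bench looked moved. Those last two are by eye from the final pictures.

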